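# Pack the green gift box

### The arm

A 7-joint arm with a two-finger parallel gripper is mounted at the origin on a cart in front of the work surface, level with it; the furniture and walls round the work are solid. World frame = base frame: x ahead of the robot, y to its left, z up, the work surface at z = 0. Lengths are in m, angles in rad, forces in N, time in s.
With the tool pointing down it reaches from about 0.4 to 0.85 m from the base axis. Payload 6.9 kg.
Tool frame: the origin (TCP) lies midway between the tips of the shut fingers; the grasp point (between the pads) lies behind it (ctrl.pinch_z is the z of the grasp point in the tool frame, in m); z points along the fingers, y is the line along which they close (so a half turn about z gives the same grasp; the last joint's range is limited). The gripper opens to 85 mm and grips with 20 to 120 N. Pads are 22 mm wide; open, the fingers measure 114 mm over their backs; the gripper's body (76 mm by 85 mm) begins 54 mm behind the grasp point. The pads swing forward as they close: fully open they stand 13 mm farther back than shut.
Start: joints at [-1.117, 0.507, -0.238, 1.5, 0.126, 1.149, -0.155], TCP at [0.214, 0.587, 0.231] pointing down, gripper open.
Joint ranges: [-3.08, 3.08], [-0.24, 2.05], [-1.43, 1.35], [0, 2.5], [-1.52, 4.66], [0.17, 1.96], [-2.89, 2.89]. Speed limits (rad/s): [2.39, 2.39, 3.14, 3.14, 3.14, 3.14, 3.14].

### API

Orientations are given as a unit quaternion [w, x, y, z].
In Python, from station import ctrl, get_state, vision, ticket, models gives the robot as it stands. Calls block until the motion is done:
- ctrl.movep(position, orientation): joint-space move of the TCP to a pose.
- ctrl.movel(position, frame=None, max_speed=0.15): straight line of the TCP; frame=None keeps the orientation; max_speed is the mean speed in m/s.
- ctrl.set_joints(angles): joint-space move.
- ctrl.ungrasp() and ctrl.close_gripper(force=None): open the fingers fully, or close them until they stop; force is the grip in N (None keeps the last).
- ctrl.pause(seconds).
- ctrl.ik(position, orientation): joint angles nearest the present ones, or None.
- get_state(): the state.
- vision.grab_frame(name): name is "side" or "top"; returns (picture, depth): 400x640x3 uint8, blue, green, red; 400x640 float32, m along the optical axis (not along the pixel's ray), 0 where there is no reading.
- vision.camera_info(name): a dict with "mtx" (3x3 intrinsics, pixels), "dist_coeffs" ([k1, k2, p1, p2, k3] as OpenCV has them; the pictures are not rectified), "R" (3x3) and "t" (3): a world point X has camera coordinates R X + t. Camera axes: x right, y down, z forward; pixel columns grow to the right and rows downward; lengths in m; the calibration is good to about 2 mm. A picture is of the moment at which its call begins. camera_info takes no time and is no camera call.
A pose or a line that the arm cannot do raises ctrl.Unreachable and nothing moves.
- ticket.close_job(): hands the job in; it is judged then, once.
Trained networks look in the newest picture that a camera, given by its name, has taken for a name from the list of things; names that differ only in an ending like _2 or _b are one class to them, and where a whole thing is asked for, a point or a joint stands for the part that bears it (a point fixed in the world has none). Each returns a list of dicts, best first, with "p" (0 to 1); they miss things now and then, are a little off and sometimes report something else, mostly with a low value. They report only what shows in the picture. A call takes as long as a camera call.
- models.recognise(camera, target): "point" ([column, row] in pixels, amid what is visible of it).
- models.masks_of(camera, target): "mask" (400x640 bool, what is visible of it) and "point" ([column, row] in pixels, amid what is visible of it).
The state is a dict: "time": time; "qpos": joint angles; "qd": joint speeds; "tau": joint torques, N m; "tcp_pos": TCP position; "eef_rot": TCP orientation; "contact_force": force on the tool from outside, world axes, zero at the start; "wrist_torque": the same for the moment, N m; "width": finger opening in m; "gripper_force": force on a finger pad.
Only numpy, scipy, OpenCV 4.12 (cv2) and the standard library are available. Lean on these libraries where they do the work, as an engineer would, in place of code of your own. Each camera call takes 0.05 s, during which the arm holds its last target. There are 200 camera calls.

### The job

A customer wants the all-green gift box: out of the goods lying singly on the counter beside the open box (not those in the baskets or the stack at the far right) put the green oval tin, the green flowered packet and the green carton flat into the wine-red presentation box, each seated in the recess cut for it. Leave the yellow tin and the pink packet where they are. When all three are in, swing the box's lid shut.

Things in the scene. Friction and masses are not known exactly. Their poses are not given: they have to be found in the camera images.
- green_tin: Oval sweet tin lying flat, white sides, green lid picture; 78 mm (its x) by 64 mm (its y), 20 mm high. Origin: centre of its underside, z up. Grasp across the 64 mm.
- green_packet: Green card packet with pink flowers, lying flat; 52 mm (its x) by 82 mm (its y), 18 mm high. Origin: centre of its underside, z up. Grasp across the 52 mm.
- green_carton: Plain dark green carton lying singly on its broad face (not one of the stack at the far right); 75 mm (its x) by 48 mm (its y), 26 mm high. Origin: centre of its underside as it lies, z up. Grasp across the 48 mm.
- yellow_tin: Oval sweet tin like the green one but with a yellow lid picture, 78 x 64 x 20 mm; not wanted, stays where it is. Origin: centre of its underside.
- pink_packet: Magenta card packet, 52 x 82 x 18 mm, lying flat; not wanted, stays where it is. Origin: centre of its underside.
- oval_insert: Insert with the oval recess, for the tin, fixed, cream; 96 (y) x 112 (x) x 20 mm, three side by side in the box, any order. Origin: centre of its underside, 3 mm over the counter; x to the lid hinge, y along the box. Recess 88 mm along y, 74 along x, 9 deep: 5 mm play all round. A seated tin has its long side (its x) along the insert's y, its top 34 mm over the counter.
- wide_insert: Insert with the shallow rectangular recess running lengthwise, for the packet, fixed, cream; 96 (y) x 112 (x) x 20 mm, three side by side in the box, any order. Origin: centre of its underside, 3 mm over the counter; x to the lid hinge, y along the box. Recess 92 mm along y, 62 along x, 7 deep: 5 mm play all round. Seated packet: long side (its y) along y, top 34 mm over the counter.
- deep_insert: Insert with the deep rectangular recess running crosswise, for the carton, fixed, cream; 96 (y) x 112 (x) x 20 mm, three side by side in the box, any order. Origin: centre of its underside, 3 mm over the counter; x to the lid hinge, y along the box. Recess 85 mm along x, 58 along y, 15 deep: 5 mm play all round. Seated carton: length (its x) along x, top 34 mm over the counter.
- lid_hinge (a point): Middle of the lid's hinge, on the top edge of the far long wall of the wine-red box, 24 mm above the counter. Box frame: x away from the robot, y along the hinge, z up. The box reaches from here 118 mm to -x, is 294 mm long in y, 24 mm high to its rim, and does not move.
- lid (a joint): Lid angle, rad: 0 shut, 1.57 upright, 1.95 fully open, leaning back; starts at 1.78 to 1.95. Tray-shaped, 118 mm from hinge to free edge, 294 wide, outer face 18 mm from the hinge line, walls 3 mm, 120 g. Rests open when leaning back; drawn from behind to below 1.2 it sinks shut by itself in a second or two. Shut, its top is 42 mm above the counter. Shuts only if all goods are seated.

How it is judged:
By the outcome, as a careful person would: the job done as asked, in the order asked, and still so for the second after the job is handed in, with the robot touching nothing.
It also fails if it takes over 88 s, if anything falls off the work surface, if the arm or the gripper's body presses on something with over 40 N, if the wrist force passes 120 N, or if a joint passes its speed limit or range.

## Working session

There is one attempt and no reset: what is moved stays moved. The work goes in short steps, each a Python script; the robot and the scene stay as the last script left them, time stands still between calls to the robot, and variables do not carry over. Pictures are saved under pics/ and viewed, at most 14 in all, crops included, and the job is handed in when it is done.

```bash
ls; mkdir -p pics; python3 - <<'E'
from station import ctrl,get_state,vision
import cv2,numpy as np
np.set_printoptions(precision=4,suppress=True)
for n in("side","top"):
    p,d=vision.grab_frame(n); cv2.imwrite(f"pics/{n}0.png",p); np.save(f"{n}0.npy",d)
    print(n,vision.camera_info(n))
s=get_state(); print(s, ctrl.pinch_z)
E
```

```text
pics
side {'mtx': array([[389.6239,   0.    , 323.7952],
       [  0.    , 389.6239, 189.8318],
       [  0.    ,   0.    ,   1.    ]]), 'dist_coeffs': array([-0.0656,  0.    ,  0.    ,  0.    ,  0.    ]), 'R': array([[ 0.9947, -0.1013, -0.0158],
       [-0.0786, -0.6542, -0.7522],
       [ 0.0659,  0.7495, -0.6587]]), 't': array([-0.5178,  0.0333,  1.2898])}
top {'mtx': array([[390.341 ,   0.    , 313.9195],
       [  0.    , 390.341 , 195.7394],
       [  0.    ,   0.    ,   1.    ]]), 'dist_coeffs': array([-0.062,  0.   ,  0.   ,  0.   ,  0.   ]), 'R': array([[ 0.0191, -0.9995, -0.0262],
       [-0.9956, -0.0166, -0.0924],
       [ 0.0919,  0.0279, -0.9954]]), 't': array([-0.0815,  0.5198,  1.0541])}
{'time': 0.1, 'qpos': array([-1.1165,  0.5083, -0.2375,  1.501 ,  0.1257,  1.1489, -0.1548]), 'qd': array([-0.0007, -0.0001, -0.0008, -0.0023,  0.0009, -0.0008,  0.0023]), 'tau': array([ -0.0053, -62.1827,  -2.1947, -25.0203,   0.0126,   0.0079,
         0.    ]), 'tcp_pos': array([0.2135, 0.5869, 0.2305]), 'eef_rot': array([-0.0001,  0.1735,  0.9848, -0.0008]), 'contact_force': array([-0.4267,  0.0645, -0.2041]), 'wrist_torque': array([ 0.0577, -0.0221,  0.0083]), 'gripper_force': 0.0, 'width': 0.08555440947373173} -0.0187
```

View pics/top0.png

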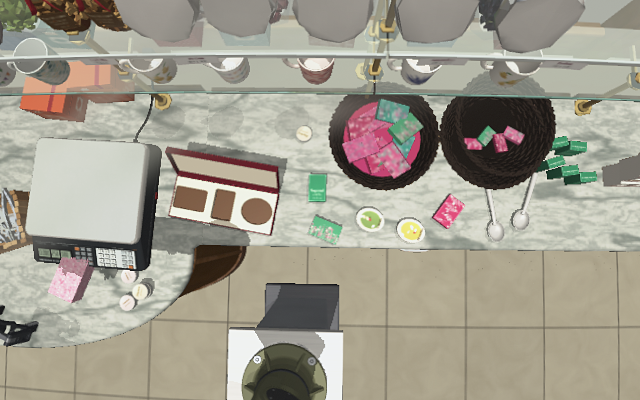

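View pics/side0.png

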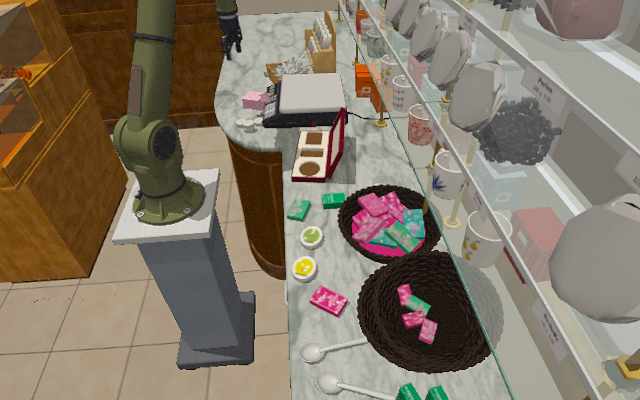

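The top view shows the box at about (165–280, 150–235), with the wide, deep and oval recesses at (190,200), (225,206) and (257,212). The green carton is at (317,187), the packet at (325,230), the green tin at (370,220), the yellow tin at (411,230) and the pink packet at (450,210). The side view agrees, and the lid leans back toward the shelf.

```bash
cat > h.py <<'E'
from station import ctrl,get_state,vision,ticket,models
import cv2,numpy as np
np.set_printoptions(precision=4,suppress=True)
I={n:vision.camera_info(n) for n in("side","top")}
def rays(n,uv):
    c=I[n]; q=cv2.undistortPoints(np.float64(uv).reshape(-1,1,2),c["mtx"],c["dist_coeffs"]).reshape(-1,2)
    return np.c_[q,np.ones(len(q))]
def cloud(n,m,d):
    m=m&(d>0); v,u=np.nonzero(m); r=rays(n,np.c_[u,v])*d[m][:,None]
    return (r-I[n]["t"])@I[n]["R"]
def onplane(n,uv,z):
    r=rays(n,uv)@I[n]["R"]; o=-I[n]["R"].T@I[n]["t"]
    return o+r*((z-o[2])/r[:,2])[:,None]
def tri(uvs):  # {cam:uv} -> point, residual
    A=np.zeros((3,3));b=np.zeros(3);L=[]
    for n,uv in uvs.items():
        r=(rays(n,[uv])@I[n]["R"])[0]; r/=np.linalg.norm(r); o=-I[n]["R"].T@I[n]["t"]
        P=np.eye(3)-np.outer(r,r);A+=P;b+=P@o;L.append((P,o))
    x=np.linalg.solve(A,b); return x,[np.linalg.norm(P@(x-o)) for P,o in L]
def rect(P):
    (cx,cy),(w,h),a=cv2.minAreaRect(np.float32(P[:,:2]*1000))
    if w<h: w,h,a=h,w,a+90
    return np.array([cx,cy])/1000,w,h,(a+90)%180-90   # long-axis angle
E
python3 - <<'E'
from h import *
import pickle
D={}
out={}
for n in("top","side"):
    _,d=vision.grab_frame(n)
    for t in["green_tin","green_packet","green_carton","yellow_tin","oval_insert","wide_insert","deep_insert","lid"]:
        r=models.masks_of(n,t); out[n,t]=[(x["p"],x["point"],x["mask"]) for x in r[:4]]; D[n]=d
        for x in r[:3]:
            P=cloud(n,x["mask"],d)
            if len(P)<20: continue
            z=np.percentile(P[:,2],[5,50,90]); zt=z[2]; T=P[P[:,2]>zt-.006]
            c,w,h,a=rect(T); print(n,t,round(x["p"],2),np.array(x["point"]),len(P),"z",z,"rect",c,round(w),round(h),round(a,1),"mean",T.mean(0))
pickle.dump((D,out),open("m.pkl","wb"))
E
```

```text
top green_tin 0.58 [367.8 219.7] 533 z [0.0148 0.0191 0.0218] rect [ 0.4587 -0.2262] 74 63 -89.6 mean [ 0.4593 -0.2272  0.0194]
top green_tin 0.36 [408.1 230.3] 512 z [0.015  0.0191 0.0219] rect [ 0.4303 -0.3375] 72 63 -89.2 mean [ 0.4307 -0.3376  0.0194]
top green_packet 0.75 [324.4 227.9] 545 z [0.0142 0.0175 0.0201] rect [ 0.429  -0.1024] 80 52 68.3 mean [ 0.429  -0.1024  0.0177]
top green_carton 0.74 [256.8 210.1] 1385 z [0.0111 0.0197 0.0243] rect [0.4772 0.0871] 116 96 -9.3 mean [0.4768 0.0879 0.0224]
top green_carton 0.64 [316.8 188.7] 503 z [0.0183 0.0253 0.028 ] rect [ 0.5453 -0.0788] 73 47 0.9 mean [ 0.545  -0.079   0.0256]
top yellow_tin 0.89 [411.1 232.3] 527 z [0.0156 0.0191 0.0218] rect [ 0.4303 -0.339 ] 75 63 -89.2 mean [ 0.4309 -0.3389  0.0194]
top oval_insert 0.85 [256.4 209.7] 1289 z [0.011  0.0185 0.0241] rect [0.4765 0.0859] 111 93 -10.4 mean [0.4754 0.0873 0.0224]
top wide_insert 0.63 [188.7 198.5] 1362 z [0.0132 0.019  0.0242] rect [0.5086 0.2762] 117 101 -10.5 mean [0.5102 0.2764 0.0221]
top deep_insert 0.64 [225.7 205.3] 1363 z [0.0051 0.0198 0.0243] rect [0.4
[... 612 characters left out ...]
0214] rect [ 0.4325 -0.34  ] 77 60 87.7 mean [ 0.4316 -0.3422  0.0195]
side oval_insert 0.98 [308.9 167.2] 528 z [0.0124 0.0209 0.0249] rect [0.4772 0.089 ] 114 98 -11.4 mean [0.4765 0.0892 0.0234]
side oval_insert 0.23 [331.9 199. ] 323 z [0.0062 0.0257 0.0285] rect [ 0.5458 -0.1225] 133 74 -86.9 mean [ 0.5424 -0.0838  0.0276]
side wide_insert 0.66 [314.1 136. ] 405 z [0.0147 0.0208 0.0254] rect [0.5071 0.2727] 113 106 -9.6 mean [0.5098 0.275  0.0235]
side deep_insert 0.27 [311.3 134.7] 354 z [0.0144 0.0193 0.0252] rect [0.5091 0.2765] 107 97 -8.9 mean [0.5099 0.2762 0.0233]
side lid 0.86 [333.  142.8] 856 z [0.022  0.0652 0.1316] rect [0.6007 0.1616] 292 18 80.4 mean [0.5976 0.1413 0.1309]
```

```bash
python3 - <<'E'
from h import *
import pickle
D,out=pickle.load(open("m.pkl","rb"))
full=np.ones((400,640),bool)
# recess centres by depth (z below insert top) in box region, top cam, and brown colour
img=cv2.imread("pics/top0.png")
for t in["oval_insert","deep_insert","wide_insert"]:
    m=out["top",t][0][2]
    for n in("top","side"):
        im=cv2.imread(f"pics/{n}0.png"); mm=out[n,t][0][2]
        if n=="side" and t=="deep_insert": continue
        dark=(cv2.cvtColor(im,cv2.COLOR_BGR2GRAY)<130)&(cv2.erode(np.uint8(mm),np.ones((3,3)))>0)
        k,l,st,ce=cv2.connectedComponentsWithStats(np.uint8(dark)); i=1+np.argmax(st[1:,4])
        v,u=np.nonzero(l==i); z=.020
        P=onplane(n,np.c_[u,v],z); c,w,h,a=rect(P); Q=cloud(n,l==i,D[n])
        print(n,t,"recess",c,round(w),round(h),round(a,1),"mean",P.mean(0)[:2],"floor z",np.median(Q[:,2]))
# tin orientation by moments; triangulation
for t in["green_tin","green_packet","green_carton"]:
    for n in("top","side"):
        if not out[n,t]: continue
        o=out[n,t][1 if (n,t)==("top","green_carton") else 0]
        P=cloud(n,o[2],D[n]); P=P[(P[:,2]>.012)]
        C=np.cov(P[:,:2].T); w,v=np.linalg.eigh(C); print(n,t,P.mean(0),"axis",np.degrees(np.arctan2(v[1,1],v[0,1])),np.sqrt(w)*4)
    if t!="green_packet": print("tri",tri({"top":out["top",t][1 if t=="green_carton" else 0][1],"side":out["side",t][0][1]}))
P=cloud("top",full,D["top"]); S=cloud("side",full,D["side"])
for nm,A in(("top",P),("side",S)):
    for x0 in np.arange(.5,.95,.05):
        B=A[(A[:,0]>x0)&(A[:,0]<x0+.05)&(A[:,1]>-.15)&(A[:,1]<.35)&(A[:,2]<.9)]
        if len(B): print(nm,round(x0,2),len(B),"zmax",B[:,2].max(),"z95",np.percentile(B[:,2],[50,95]), "min over .2:",(B[B[:,2]>.2][:,2].min() if (B[:,2]>.2).any() else None))
L=cloud("top",out["top","lid"][0][2],D["top"])
yaw=np.radians(-9.6); R=np.array([[np.cos(yaw),np.sin(yaw)],[-np.sin(yaw),np.cos(yaw)]])
q=(L[:,:2]-[.551,.170])@R.T
for z0 in(.02,.04,.06,.08,.1,.12): k=abs(L[:,2]-z0)<.008; print("lid z",z0,np.percentile(q[k,0],[5,50,95]),np.percentile(q[k,1],[2,98]))
E
```

```text
top oval_insert recess [0.475  0.0864] 81 69 -88.9 mean [0.4759 0.0872] floor z 0.013569952713694666
side oval_insert recess [0.4775 0.0889] 71 69 -7.0 mean [0.4774 0.0872] floor z 0.014781149051735557
top deep_insert recess [0.4918 0.1827] 83 55 -9.9 mean [0.4919 0.1825] floor z 0.0077790899088155795
top wide_insert recess [0.5078 0.2773] 89 60 80.8 mean [0.5078 0.2771] floor z 0.015591005334761682
side wide_insert recess [0.5093 0.2761] 70 58 82.7 mean [0.5103 0.2764] floor z 0.01693057270994621
top green_tin [ 0.4592 -0.2269  0.0191] axis 68.54232052170524 [0.0638 0.0778]
side green_tin [ 0.4594 -0.2328  0.0196] axis 75.87101753999993 [0.063  0.0809]
tri (array([ 0.4583, -0.2228,  0.0067]), [np.float64(1.0051007659107629e-05), np.float64(1.0051007659088994e-05)])
top green_packet [ 0.4292 -0.1027  0.0176] axis 68.09773770726494 [0.059  0.0923]
top green_carton [ 0.5443 -0.079   0.0252] axis 178.8209434084553 [0.0562 0.0881]
side green_carton [ 0.5417 -0.0866  0.0261] axis -172.34006366269378 [0.0779 0.0835]
tri (array([ 0.5407, -0.0796,  0.0136]), [np.float64(0.0011160684029734942
[... 901 characters left out ...]
0888] min over .2: None
side 0.7 2534 zmax 0.5558682985127574 z95 [0.4076 0.5411] min over .2: 0.2152144723151244
side 0.75 5451 zmax 0.6017899284703384 z95 [0.3069 0.5843] min over .2: 0.2231855056270964
side 0.8 1634 zmax 0.5937926985252735 z95 [0.2252 0.5891] min over .2: 0.22287438252671285
side 0.85 50 zmax 0.24372860986735165 z95 [0.23   0.2412] min over .2: 0.22503104509603564
lid z 0.02 [-0.0001  0.0091  0.017 ] [-0.1325  0.14  ]
lid z 0.04 [0.0159 0.0222 0.0257] [-0.14    0.1453]
lid z 0.06 [0.0246 0.0301 0.0337] [-0.1431  0.1453]
lid z 0.08 [0.0287 0.038  0.0417] [-0.1431  0.1454]
lid z 0.1 [0.0335 0.0444 0.0468] [-0.1432  0.1459]
lid z 0.12 [0.0407 0.0561 0.0598] [-0.1436  0.146 ]
```

```bash
python3 - <<'E'
import cv2
im=cv2.imread("pics/top0.png")[40:260,130:450]; cv2.imwrite("pics/c0.png",cv2.resize(im,None,fx=2.5,fy=2.5,interpolation=2))
E
```

```text
(no output)
```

View pics/c0.png

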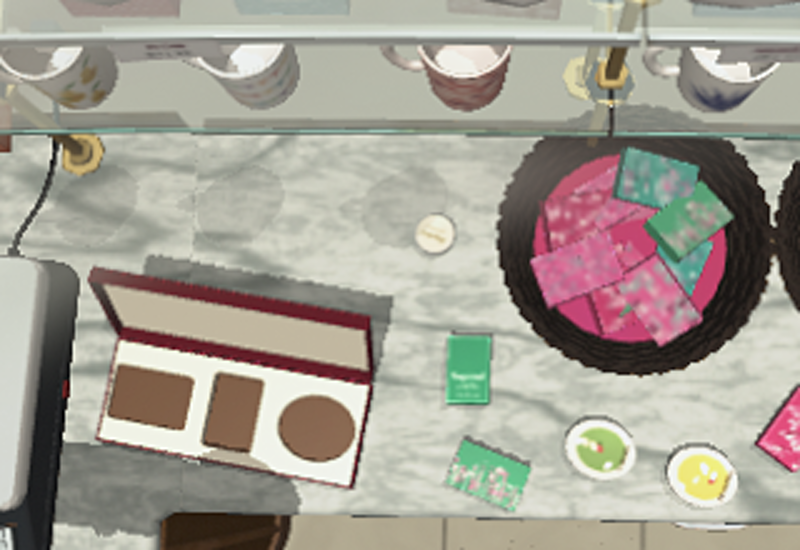

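The crop confirms the layout: lid edge at about (95–370, 270–320), and the tin's long axis tilted about 20° in the picture. Before grasping, I'll check clearances and the IK.

```bash
cat >> h.py <<'E'
def quat(phi):   # tool y at world angle phi (deg), pointing down
    a=np.radians((phi+90)/2); return [0,np.cos(a),np.sin(a),0]
YAW=-9.64; BX=np.array([np.cos(np.radians(YAW)),np.sin(np.radians(YAW))]); BY=np.array([-BX[1],BX[0]]); BC=np.array([.4923,.1817])
# name: grasp xy, tool-y angle, tcp z, place xy, place angle, place tcp z
G={"carton":([.5447,-.0790],90.,.0135,BC,80.36,.0240),
   "packet":([.4290,-.1025],-21.8,.0046,BC+.096*BY-.002*BX,YAW,.0226),
   "tin":([.4590,-.2275],-21.,.0035,BC-.096*BY-.002*BX,YAW,.0200)}
def st(m=""):
    s=get_state(); print(m,round(s["time"],2),"tcp",s["tcp_pos"],"w",round(s["width"],4),"F",s["contact_force"],"g",round(s["gripper_force"],1)); return s
def near(q,ref): return q if q is not None else None
E
python3 - <<'E'
from h import *
import pickle
D,out=pickle.load(open("m.pkl","rb")); full=np.ones((400,640),bool)
A=np.r_[cloud("top",full,D["top"]),cloud("side",full,D["side"])]
H=BC+.059*BX+.085*BX
poses=[]
for k,(g,a,z,p,pa,pz) in G.items(): poses+=[(k+" g",g,a,z),(k+" p",p,pa,pz)]
poses.append(("lid",H,80.36,.10))
for n,p,a,z in poses:
    t=np.radians(a); q=A[:,:2]-p; u=q@[-np.sin(t),np.cos(t)] ; v=q@[np.cos(t),np.sin(t)]
    near_=(abs(u)<.055)&(abs(v)<.06)&(A[:,2]<.6); b=A[near_]
    for f in(a,a-180,a+180):
        for zz in(z,.2):
            j=ctrl.ik(list(p)+[zz],quat(f)); print(n,round(f,1),zz,None if j is None else j)
    print(n,np.array(p),"zmax near",np.percentile(b[:,2],[50,99]),b[:,2].max())
for y0 in np.arange(-.1,.4,.1):
    b=A[(A[:,1]>y0)&(A[:,1]<y0+.1)&(A[:,2]>.17)&(A[:,2]<.5)&(A[:,0]>.55)]; print("shelf y",y0,np.sort(b[:,0])[:60:20])
b=A[(A[:,1]>.3)&(A[:,1]<.45)&(A[:,0]>.42)&(A[:,0]<.6)&(A[:,2]>.05)]; print("scale",b.min(0),b.max(0))
E
```

```text
carton g 90.0 0.0135 [ 0.2057  0.6619 -0.164   1.9425  0.1926  0.552   1.4822]
carton g 90.0 0.2 [ 0.0362  0.4172  0.0929  1.7496 -0.0454  0.9768  1.7173]
carton g -90.0 0.0135 [-0.1872  0.7109  0.4564  1.9476 -0.5314  0.6034 -0.951 ]
carton g -90.0 0.2 [-0.2921  0.4743  0.5975  1.7538 -0.3085  1.0085 -1.1502]
carton g 270.0 0.0135 [-0.1872  0.7109  0.4564  1.9476 -0.5314  0.6034 -0.951 ]
carton g 270.0 0.2 [-0.2921  0.4743  0.5975  1.7538 -0.3085  1.0085 -1.1502]
carton g [ 0.5447 -0.079 ] zmax near [0.0015 0.0297] 0.09254000258868765
carton p 80.4 0.024 [-0.2822  0.621  -0.1785  2.0033  0.2044  0.5339  0.7982]
carton p 80.4 0.2 [-0.2886  0.3799 -0.1577  1.8112  0.0714  0.9559  0.9261]
carton p -99.6 0.024 [-0.6391  0.6515  0.3685  2.0079 -0.4263  0.5565 -1.7123]
carton p -99.6 0.2 [-0.7771  0.4254  0.5512  1.8173 -0.2647  0.9725 -1.8542]
carton p 260.4 0.024 [-0.6391  0.6515  0.3685  2.0079 -0.4263  0.5565 -1.7123]
carton p 260.4 0.2 [-0.7771  0.4254  0.5512  1.8173 -0.2647  0.9725 -1.8542]
carton p [0.4923 0.1817] zmax near [0.0205 0.0268] 0.028782619928735303
packet g -21.8 0.004
[... 2166 characters left out ...]
0.9021  0.9982]
lid 80.4 0.2 [-0.1923  0.5717 -0.1524  1.465   0.0918  1.1118  1.041 ]
lid -99.6 0.1 [-0.5674  0.7192  0.5085  1.5909 -0.4086  0.9392 -1.6591]
lid -99.6 0.2 [-0.5843  0.6244  0.544   1.4709 -0.3394  1.1408 -1.7211]
lid 260.4 0.1 [-0.5674  0.7192  0.5085  1.5909 -0.4086  0.9392 -1.6591]
lid 260.4 0.2 [-0.5843  0.6244  0.544   1.4709 -0.3394  1.1408 -1.7211]
lid [0.6343 0.1576] zmax near [0.0018 0.1347] 0.13637882623862227
shelf y -0.1 [0.7298 0.7402 0.7405]
shelf y 0.0 [0.7353 0.7386 0.7392]
shelf y 0.1 [0.7281 0.7312 0.7348]
shelf y 0.20000000000000004 [0.7344 0.7388 0.7394]
shelf y 0.30000000000000004 [0.7339 0.7352 0.7356]
scale [0.42   0.3064 0.05  ] [0.6    0.45   0.1001]
```

```bash
cat >> h.py <<'E'
def grasp(k,up=.2):
    g,a,z,p,pa,pz=G[k]; g=list(g)
    ctrl.movep(g+[.16],quat(a)); ctrl.movel(g+[z],max_speed=.12); st("down")
    ctrl.close_gripper(40); st("grip"); ctrl.movel(g+[up],max_speed=.2); return st("up")
def place(k):
    g,a,z,p,pa,pz=G[k]; p=list(p)
    ctrl.movep(p+[.2],quat(pa)); ctrl.movel(p+[pz+.025],max_speed=.2); ctrl.movel(p+[pz],max_speed=.05); st("placed")
    ctrl.ungrasp(); st("open"); ctrl.movel(p+[.2],max_speed=.2); return st("away")
E
python3 - <<'E'
from h import *
s=grasp("carton")
if s["width"]>.03: place("carton")
p,d=vision.grab_frame("top"); cv2.imwrite("pics/t1.png",cv2.resize(p[130:260,130:450],None,fx=2.5,fy=2.5,interpolation=2))
E
```

```text
down 5.01 tcp [ 0.5452 -0.0791  0.0141] w 0.0856 F [-0.4986 -0.555  -0.5343] g 0.0
grip 5.45 tcp [ 0.545  -0.0791  0.0141] w 0.0471 F [-1.7604 -0.6332  5.6122] g 41.1
up 6.53 tcp [ 0.544  -0.0789  0.199 ] w 0.0465 F [-0.376   0.0338 -0.6462] g 41.1
placed 9.12 tcp [0.4922 0.1817 0.0238] w 0.0469 F [-0.5565  0.6791 -0.643 ] g 41.1
open 9.59 tcp [0.4923 0.1817 0.0241] w 0.0853 F [ 0.2446 -0.5968  0.2267] g 0.0
away 10.62 tcp [0.4916 0.1815 0.1991] w 0.0849 F [-0.1119  0.7443  0.339 ] g 0.0
```

View pics/t1.png

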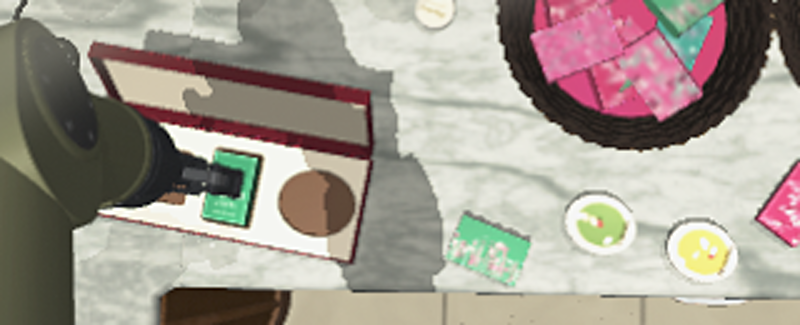

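The carton shows in the middle (deep) recess at about (232,187) in the crop. Next is the packet, then the tin. I'll check seated heights with the camera afterwards.

```bash
python3 - <<'E'
from h import *
for k,lo in(("packet",.04),("tin",.05)):
    s=grasp(k)
    if s["width"]<lo: print("MISS",k); break
    place(k)
ctrl.movep([.45,-.15,.3],quat(YAW))
p,d=vision.grab_frame("top"); cv2.imwrite("pics/t2.png",cv2.resize(p[130:260,130:450],None,fx=2.5,fy=2.5,interpolation=2))
for n in("green_carton","green_packet","green_tin"):
    for x in models.masks_of("top",n)[:3]:
        P=cloud("top",x["mask"],d)
        if len(P)<20: continue
        T=P[abs(P[:,2]-np.median(P[:,2]))<.008]; c,w,h,a=rect(T); q=c-BC
        print(n,round(x["p"],2),"z",np.percentile(P[:,2],[10,50,90]),"box xy",q@BX,q@BY,round(w),round(h),round(a,1))
st()
E
```

```text
down 13.25 tcp [ 0.4293 -0.1026  0.005 ] w 0.0851 F [ 0.365   0.2715 -0.4222] g 0.0
grip 13.67 tcp [ 0.4293 -0.1025  0.0052] w 0.0509 F [-2.0401  0.1153  7.1133] g 40.9
up 14.79 tcp [ 0.4284 -0.1022  0.1992] w 0.0506 F [ 0.4013 -0.297  -0.1513] g 41.7
placed 17.79 tcp [0.5064 0.2766 0.0224] w 0.0508 F [ 0.0107 -0.1389 -0.5848] g 41.7
open 18.23 tcp [0.5065 0.2767 0.0227] w 0.0854 F [ 0.0427 -0.2721 -0.1462] g 0.0
away 19.27 tcp [0.5057 0.2765 0.199 ] w 0.0851 F [-0.5526  0.3288 -0.3099] g 0.0
down 22.56 tcp [ 0.4593 -0.2277  0.004 ] w 0.0857 F [ 0.2207  0.4234 -0.9062] g 0.0
grip 22.93 tcp [ 0.4594 -0.2276  0.0045] w 0.061 F [-1.8182  0.3036  9.7783] g 41.3
up 24.06 tcp [ 0.4585 -0.227   0.199 ] w 0.0607 F [-0.0454  0.4509 -0.9871] g 43.5
placed 26.83 tcp [0.4742 0.0872 0.0199] w 0.0611 F [ 0.0266  0.4554 -0.8042] g 43.5
open 27.21 tcp [0.4744 0.0874 0.0202] w 0.0852 F [-0.3231  0.2207 -0.056 ] g 0.0
away 28.26 tcp [0.4736 0.0875 0.1991] w 0.0854 F [-0.3569 -0.6948 -0.0637] g 0.0
green_carton 0.68 z [0.0293 0.0332 0.0358] box xy -0.00047023889238993896 -0.000925820679516517 75 49 -8.8
green_packet 0.96 z [0.0274 0.0332 0.0359] box xy -0.0025052230934713812 0.09405843958404657 84 52 80.2
green_tin 0.97 z [0.0301 0.0329 0.0354] box xy -0.0027513256872612607 -0.09666566255754655 72 62 71.7
green_tin 0.47 z [0.016  0.0221 0.0256] box xy 0.0009918914469265261 -0.0007371194223965507 114 101 -10.5
 29.47 tcp [ 0.4504 -0.1484  0.2993] w 0.0855 F [-1.2664 -0.0404  0.9176] g 0.0
```

View pics/t2.png

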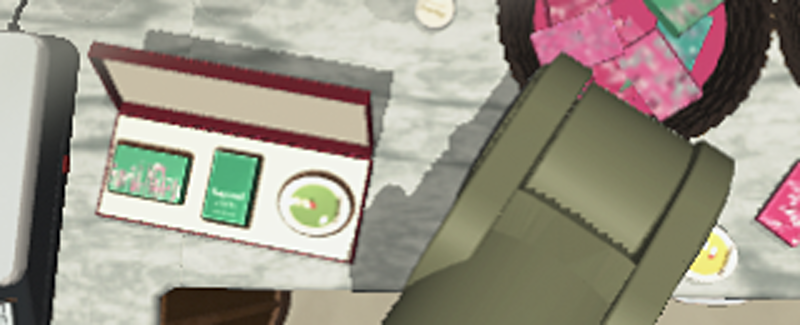

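All three goods are seated: tops at about 33 mm, offsets within 3 mm, and the picture shows them at about (150,173), (232,187) and (316,203). Next is the lid, pulled from behind with the fingers shut.

```bash
python3 - <<'E'
from h import *
Hg=BC+.059*BX
P=lambda x,z: list(Hg+x*BX)+[z]
ctrl.close_gripper(20)
ctrl.movep(P(.085,.25),quat(80.36)); st("above")
ctrl.movel(P(.085,.10),max_speed=.12); st("behind")
for x in(.05,.02,-.01,-.035,-.05):
    ctrl.movel(P(x,.10),max_speed=.07); st(x)
ctrl.movel(P(-.05,.25),max_speed=.15); ctrl.pause(1.5)
ctrl.movep([.45,-.15,.3],quat(80.36)); st("away")
p,d=vision.grab_frame("top"); cv2.imwrite("pics/t3.png",cv2.resize(p[130:260,130:450],None,fx=2.5,fy=2.5,interpolation=2))
for x in models.masks_of("top","lid")[:2]:
    A=cloud("top",x["mask"],d); print(x["p"],len(A),np.percentile(A[:,2],[5,50,95]),rect(A))
E
```

```text
above 31.59 tcp [0.6344 0.1558 0.2504] w 0.0 F [-0.1532 -0.4553  0.536 ] g 0.0
behind 32.99 tcp [0.6348 0.1576 0.1008] w 0.0003 F [-0.3917  0.0739  0.0525] g 0.0
0.05 33.64 tcp [0.5999 0.1636 0.1002] w -0.0002 F [ 1.0759 -0.431  -0.3145] g 0.1
0.02 34.22 tcp [0.5697 0.1686 0.0998] w 0.0002 F [ 0.4908 -0.2211  0.9727] g 0.0
-0.01 34.79 tcp [0.5406 0.1736 0.1   ] w 0.0002 F [0.9383 0.7479 0.0431] g 0.0
-0.035 35.3 tcp [0.516  0.1779 0.1002] w 0.0003 F [ 0.1063 -0.409  -0.4341] g 0.0
-0.05 35.67 tcp [0.5008 0.1804 0.1001] w 0.0004 F [ 0.4011  0.2044 -0.1619] g 0.0
away 39.59 tcp [ 0.4506 -0.1486  0.2997] w -0.0001 F [-0.0523  1.0737 -0.3497] g 0.0
0.65 4506 [0.0382 0.0415 0.0446] (array([0.4933, 0.1822]), 293.67877197265625, 122.74435424804688, 80.511962890625)
0.62 647 [0.     0.0172 0.0206] (array([ 0.4861, -0.4498]), 91.53641510009766, 59.86798095703125, -34.30470657348633)
```

View pics/t3.png

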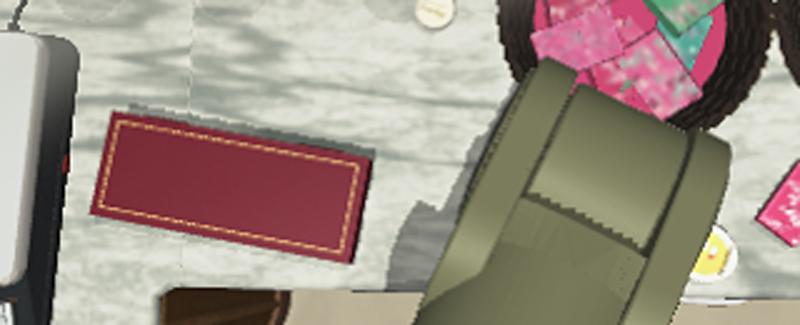

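The lid is flat and shut. Its top measures 41.5 mm over the counter and it spans (95–372, 110–262) in the crop; the robot is clear.

```bash
python3 -c "
from h import *
print(ticket.close_job())"
```

```text
the job is handed in; nothing more can be done
None
```

The green tin, green packet and green carton are each seated in their recess, the lid is shut, and the job was handed in at about 40 s; the yellow tin and pink packet were not touched.

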